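# Unstack and sort the lash palettes

## Robot

A 7-joint arm with a two-finger parallel gripper is mounted at the origin on the work surface. World frame = base frame: x ahead of the robot, y to its left, z up, the work surface at z = 0. Lengths are in m, angles in rad, forces in N, time in s.
With the tool pointing down it reaches from about 0.35 to 0.9 m from the base axis. Payload 8.1 kg.
Tool frame: the origin (TCP) lies between the finger pads; the fingertips stand ahead of it and the grasp point (between the pads) is the TCP (arm.nose_length is the z of the fingertips in the tool frame, in m); z points along the fingers, y is the line along which they close (so a half turn about z gives the same grasp; the last joint's range is limited). The gripper opens to 92 mm and grips with 3 to 60 N. Pads are 19 mm wide; open, the fingers measure 130 mm over their backs; the gripper's body (75 mm by 190 mm) begins 47 mm behind the grasp point.
Start: joints at [-1.299, 0.434, 0.025, 1.573, -0.012, 1.134, -0.075], TCP at [0.229, 0.582, 0.246] pointing down, gripper open.
Joint ranges: [-2.62, 2.62], [-0.44, 2.09], [-1.27, 1.32], [0.08, 2.57], [-1.32, 4.46], [0.12, 2], [-2.74, 2.74]. Speed limits (rad/s): [2.22, 2.22, 3.01, 3.01, 3.14, 3.14, 3.14].

## Interface

Orientations are given as a rotation vector (axis times angle).
In Python, from cell import sensors, optics, arm gives the robot as it stands.
- The arm moves only by the tool arm_command, never from a script. Its argument "deltas" is one flat list of numbers, 7 for each row, row after row: the turn, a rotation vector about the world's x, y, z as a fraction of full scale, then the shift along the world's x, y, z as a fraction of full scale, then the finger opening in mm, from 0 to 91.8. In form: [wx, wy, wz, dx, dy, dz, fingers, wx, wy, wz, dx, dy, dz, fingers, ...]. A call has 1 to 20 rows; each row is the pose to reach, as a shift and turn from the pose commanded when the call began; what a row does not reach only later rows make up. Full scale, the value 1, is 1 m for a shift and 90 degrees for a turn. A row lasts 1/10 s, in which the tool goes at most 50 mm and 8.59 degrees, less where a joint would pass 70% of its speed; a pose out of reach is approached as far as the arm can. A call with a number of a shift or a turn outside -1 to 1 is refused whole. A call with a gripper value outside its range is refused whole. The fingers move at their own pace and stop on an object; "force" is the grip in N (left out, the last holds). Time passes only in rows, so rows that repeat a pose let the fingers close. It gives the time, the measured TCP pose, the force, the opening and the grip force at its end, in the units of the state.
- sensors.observe(): the state, without advancing time (a new reading comes with each control period).
- optics.get_image(name): name is "scene" or "top"; returns the picture (400x640x3 uint8, blue, green, red); there is no depth.
- optics.calibration(name): a dict with "camera_matrix" (3x3 intrinsics, pixels), "D" ([k1, k2, p1, p2, k3] as OpenCV has them; the pictures are not rectified), "rvec" (rotation vector, rad) and "tvec" (3), from world to camera coordinates, as OpenCV has them. Camera axes: x right, y down, z forward; pixel columns grow to the right and rows downward; lengths in m; the calibration is good to about 2 mm. A picture is of the moment at which its call begins. calibration takes no time and is no camera call.
- arm.sign_off(): hands the job in; it is judged then, once.
The state is a dict: "clock": time; "joints": joint angles; "dq": joint speeds; "joint_efforts": joint torques, N m; "position": TCP position; "ee_rot": TCP orientation; "force": force on the tool from outside, world axes, zero at the start; "ft_torque": the same for the moment, N m; "width": opening from 0.0 (shut) to 1.0 (fully open); "gripper_force": force on a finger pad.
Only numpy, scipy, OpenCV 4.12 (cv2) and the standard library are available. Lean on these libraries where they do the work, as an engineer would, in place of code of your own. Each camera call takes 0.05 s, during which the arm holds its last target. There are 200 camera calls.

## Task

Take down the two stacks of lash palettes: lay each palette flat inside the tray of its own colour, and pile both pale-blue spacer plates squarely one on the other in the middle of the cork pad, lengthwise along it. Keep palettes and plates roughly level all the way, and leave the little glue bottle standing where it is.

Things in the scene. Friction and masses are not known exactly. Their poses are not given: they have to be found in the camera images.
- palette_teal: Teal lash palette: a rigid flat case, 120 mm long (x), 50 mm wide (y), 18 mm high (z), with a white window of dark lash strips on top; about 120 g. Origin: centre of its underside. At the start it lies on the table under plate_1, which carries palette_black.
- palette_rose: Rose-pink lash palette: a rigid flat case, 120 mm long (x), 50 mm wide (y), 18 mm high (z), with a white window of dark lash strips on top; about 120 g. Origin: centre of its underside. At the start it lies on the table under plate_2.
- palette_black: Black lash palette: a rigid flat case, 84 mm long (x), 50 mm wide (y), 18 mm high (z), with a white window of dark lash strips on top; about 80 g. Origin: centre of its underside. At the start it tops the higher stack: it lies crosswise on plate_1, which lies crosswise on palette_teal.
- plate_1: Rigid pale-blue see-through spacer plate, 100 mm long (x), 50 mm wide (y), 10 mm thick (z), about 90 g. Origin: centre of its underside; z up. The two plates are alike and interchangeable. At the start it lies crosswise between palette_teal (below) and palette_black (above).
- plate_2: Rigid pale-blue see-through spacer plate, 100 mm long (x), 50 mm wide (y), 10 mm thick (z), about 90 g. Origin: centre of its underside; z up. The two plates are alike and interchangeable. At the start it lies crosswise on palette_rose.
- tray_teal: Shallow teal tray, fixed to the table for the run, inner floor 140 mm by 74 mm, walls 4 mm thick. Origin: centre of its underside on the table; x along its long side, z up. Inner floor 3 mm above the origin, rim top 7 mm above it.
- tray_rose: Shallow rose-pink tray, fixed to the table for the run, inner floor 140 mm by 74 mm, walls 4 mm thick. Origin: centre of its underside on the table; x along its long side, z up. Inner floor 3 mm above the origin, rim top 7 mm above it.
- tray_black: Shallow black tray, fixed to the table for the run, inner floor 108 mm by 74 mm, walls 4 mm thick. Origin: centre of its underside on the table; x along its long side, z up. Inner floor 3 mm above the origin, rim top 7 mm above it.
- pad: Flat brown cork pad fixed to the table, 130 mm long (x), 80 mm wide (y), 4 mm thick; place for the pile of spacer plates. Origin: centre of its underside; z up.
- glue: Small yellow lash-glue bottle with an orange cap, standing loose between the stacks, 28 mm across, 55 mm high; not part of the job, to be left alone. Origin: centre of its underside.

How it is judged:
By the outcome, as a careful person would: the job done as asked, in the order asked, and still so for the second after the job is handed in, with the robot touching nothing.
It also fails if it takes over 144 s, if anything falls off the work surface, if the arm or the gripper's body presses on something with over 40 N, if the wrist force passes 120 N, or if a joint passes its speed limit or range.

## Working session

There is one attempt and no reset: what is moved stays moved. The work goes in short steps, Python scripts to look and compute and a tool call to move; the robot and the scene stay as the last step left them, time stands still between calls to the robot, and variables do not carry over. Pictures are saved under pics/ and viewed, at most 14 in all, crops included, and the job is handed in when it is done.

Besides the shell and the picture viewer there is one more tool, called after "Call:" by a JSON object that holds its "method" and its "body". arm_command: Moves the arm, as the interface text tells. Its arguments: {"type":"object","properties":{"deltas":{"type":"array","items":{"type":"number"}},"force":{"type":"number"}},"required":["deltas"]}

```bash
mkdir -p pics; ls; python3 - <<'E'
from cell import sensors, optics, arm
import cv2
for n in("scene","top"):
    cv2.imwrite(f"pics/{n}0.png",optics.get_image(n)); print(n,optics.calibration(n))
s=sensors.observe();print(s,arm.nose_length)
E
```

```text
pics
scene {'camera_matrix': array([[398.25699876,   0.        , 315.40882175],
       [  0.        , 398.25699876, 197.78676558],
       [  0.        ,   0.        ,   1.        ]]), 'D': array([-0.01490193,  0.        ,  0.        ,  0.        ,  0.        ]), 'rvec': array([ 1.39215394,  1.89328521, -1.00908226]), 'tvec': array([ 0.14183729, -0.22249592,  1.15690518])}
top {'camera_matrix': array([[377.00399713,   0.        , 318.72260819],
       [  0.        , 377.00399713, 199.87340001],
       [  0.        ,   0.        ,   1.        ]]), 'D': array([-0.08445521,  0.        ,  0.        ,  0.        ,  0.        ]), 'rvec': array([ 2.16474204, -2.14099787,  0.17598087]), 'tvec': array([0.00421002, 0.53218473, 0.73322401])}
{'clock': 0.1, 'joints': array([-1.29859965,  0.43512769,  0.02495711,  1.57400474, -0.0116111 ,
        1.13399903, -0.07508626]), 'dq': array([ 0.00013061, -0.00478938, -0.00049087, -0.00206531, -0.00058286,
        0.00176471, -0.00032453]), 'joint_efforts': array([ 2.70120516e-03, -6.69129324e+01,  9.88161564e-01, -3.15145433e+01,
       -6.03389041e-02,  3.74338450e-02,  6.64780964e-05]), 'position': array([0.22867874, 0.58119754, 0.24503968]), 'ee_rot': array([-5.85331218e-01, -3.08642792e+00,  2.17644049e-03]), 'force': array([ 0.12392672, -0.69002865, -0.06590348]), 'ft_torque': array([-0.00953026,  0.01135422, -0.02048919]), 'gripper_force': 0.0, 'width': 1.0002604136440287} 0.019
```

View pics/scene0.png

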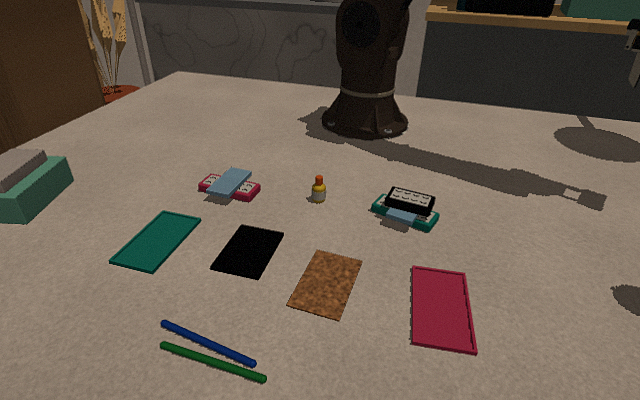

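View pics/top0.png

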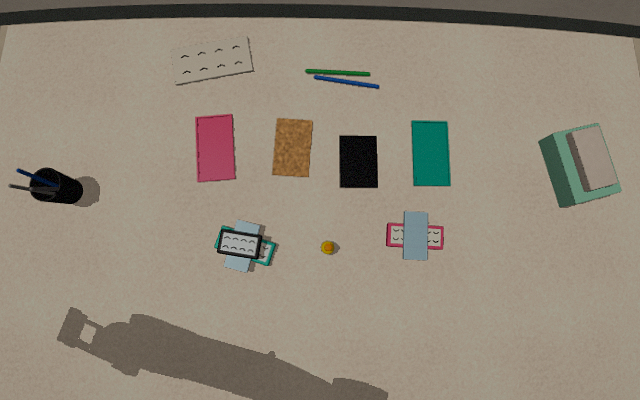

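The scene view shows the rose stack at about (230,185), glue (319,190) and the teal/black stack (405,208). The top view shows the trays in a row: rose (215,148), pad (293,147), black (358,161), teal (431,153). Below them are the teal/black stack (243,245), glue (328,247) and rose stack (415,236).

```bash
cat > h.py <<'E'
import cv2, numpy as np
from cell import sensors, optics, arm
def ray(n,px,z):
    c=optics.calibration(n); K=c["camera_matrix"]; R=cv2.Rodrigues(c["rvec"])[0]; o=-R.T@c["tvec"]
    p=cv2.undistortPoints(np.float64(px).reshape(-1,1,2),K,c["D"]).reshape(-1,2)
    d=np.c_[p,np.ones(len(p))]@R
    return o+d*((z-o[2])/d[:,2])[:,None]
def proj(n,P):
    c=optics.calibration(n)
    return cv2.projectPoints(np.float64(P).reshape(-1,3),c["rvec"],c["tvec"],c["camera_matrix"],c["D"])[0].reshape(-1,2)
def rect(n,mask,z):
    """largest blob's rectangle on the plane z: centre, (long,short), yaw of the long side in deg"""
    cs=cv2.findContours(mask.astype(np.uint8),cv2.RETR_EXTERNAL,cv2.CHAIN_APPROX_NONE)[0]
    c=max(cs,key=cv2.contourArea).reshape(-1,2)
    w=ray(n,c,z)[:,:2]
    (x,y),(a,b),t=cv2.minAreaRect((w*1000).astype(np.float32))
    if a<b:a,b,t=b,a,t+90
    t=(t+90)%180-90
    return np.round([x,y,a,b,t],1)
E
python3 - <<'E'
from h import *
im=cv2.imread("pics/top0.png"); H=cv2.cvtColor(im,cv2.COLOR_BGR2HSV)
for nm,u,v in [("rose",215,148),("pad",293,147),("black",358,161),("teal",431,153),("plate2",415,236),("plate1",238,268),("win black",240,245)]: print(nm,im[v,u],H[v,u])
def m(box,f):
    x0,y0,x1,y1=box; M=np.zeros(im.shape[:2],bool); M[y0:y1,x0:x1]=f(H[y0:y1,x0:x1].astype(int)); return M
print("trayrose",rect("top",m((185,100,245,195),lambda h:(h[...,1]>130)),.007))
print("pad",rect("top",m((262,105,322,190),lambda h:(h[...,1]>110)),.004))
print("trayblack",rect("top",m((330,125,390,200),lambda h:(h[...,2]<70)),.007))
print("trayteal",rect("top",m((400,110,460,195),lambda h:(h[...,1]>130)),.007))
print("plate2",rect("top",m((380,200,450,270),lambda h:(abs(h[...,0]-103)<12)&(h[...,1]>50)&(h[...,2]>110)),.028))
print("blackp",rect("top",m((205,210,290,280),lambda h:(h[...,2]<60)),.046))
print("glue",rect("top",m((315,235,345,258),lambda h:(h[...,1]>150)),.03))
a=cv2.resize(im[205:285,200:290],None,fx=6,fy=6,interpolation=cv2.INTER_CUBIC)
b=cv2.resize(im[205:285,375:455],None,fx=3.2,fy=3.2,interpolation=cv2.INTER_CUBIC)
o=np.zeros((480,800,3),np.uint8);o[:,:540]=a;o[:256,540:796]=b
cv2.imwrite("pics/c1.png",o)
E
```

```text
rose [ 90  68 163] [173 149 163]
pad [ 54  96 132] [ 16 151 132]
black [ 3 10 11] [ 26 185  11]
teal [ 95 111   0] [ 86 255 111]
plate2 [146 139 119] [ 98  47 146]
plate1 [160 158 141] [ 93  30 160]
win black [162 166 162] [ 60   6 166]
trayrose [650.6 238.5 147.4  82.    5.8]
pad [654.1  68.9 128.7  78.7  -3. ]
trayblack [623.  -75.6 114.3  80.9   0.8]
trayteal [ 6.457e+02 -2.359e+02  1.477e+02  8.140e+01 -1.000e-01]
plate2 [ 415.4 -212.3    0.     0.     0. ]
blackp [440.6 167.7  86.2  49.2  82.2]
glue [436.6  -7.9  24.5  24.4 -89.7]
```

View pics/c1.png

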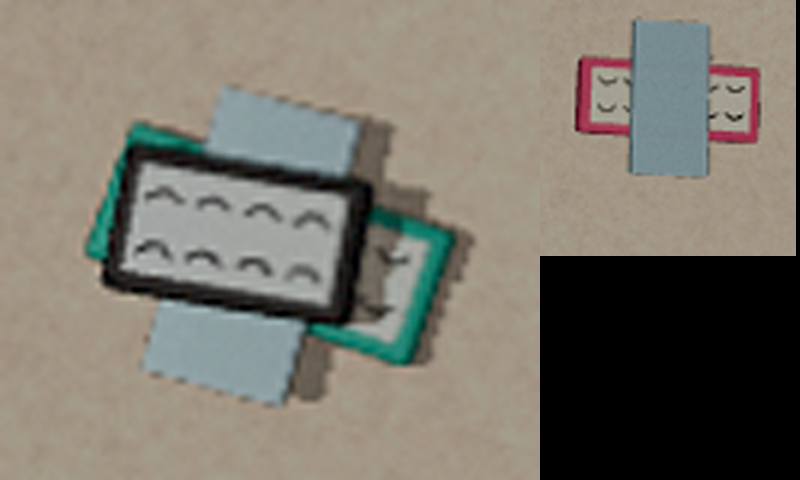

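The crop shows the three stacked rectangles clearly: plate_1 corners at (222,85), (362,122), (284,405), (143,370); teal at (133,122), (455,235), (410,365), (88,258); and in the inset plate_2 and rose.

```bash
python3 - <<'E'
from h import *
def q(nm,c,off,s,z):
    p=(np.array(c,float)+.5-np.array(off[:2]))/s-.5+np.array(off[2:]); w=ray("top",p,z)[:,:2]*1000
    e1=(w[1]-w[0]+w[2]-w[3])/2; e2=(w[3]-w[0]+w[2]-w[1])/2
    f=lambda e:(round(float(np.linalg.norm(e)),1),round(float(np.degrees(np.arctan2(e[1],e[0]))),1))
    print(nm,w.mean(0).round(1),f(e1),f(e2))
A=(0,0,200,205);B=(540,0,375,205)
q("black",[(130,147),(372,182),(350,322),(104,286)],A,6,.046)
q("plate1",[(222,85),(362,122),(284,405),(143,370)],A,6,.028)
q("teal",[(133,122),(455,235),(410,365),(88,258)],A,6,.018)
q("plate2",[(632,19),(709,24),(708,177),(629,174)],B,3.2,.028)
q("rose",[(580,57),(760,69),(756,143),(576,131)],B,3.2,.018)
im=cv2.imread("pics/top0.png"); H=cv2.cvtColor(im,cv2.COLOR_BGR2HSV).astype(int)
M=(abs(H[...,0]-100)<15)&(H[...,1]>30); M[:205]=0;M[270:]=0;M[:,:380]=0;M[:,450:]=0
print(rect("top",M,.028))
R=cv2.Rodrigues(sensors.observe()["ee_rot"])[0];print(R.round(3))
c=optics.calibration("top");print(-cv2.Rodrigues(c["rvec"])[0].T@c["tvec"])
E
```

```text
black [440.8 167.9] (82.7, -97.4) (46.8, 172.2)
plate1 [437.9 166.4] (49.8, -103.4) (99.5, 166.4)
teal [438.1 162.1] (118.5, -107.8) (48.0, 163.0)
plate2 [ 462.1 -190.7] (51.3, -92.5) (99.7, 177.9)
rose [ 461.3 -192.6] (120.0, -93.4) (48.6, 175.5)
[ 462.6 -190.3   98.6   50.6   -1.7]
[[-0.931  0.366 -0.   ]
 [ 0.366  0.931 -0.001]
 [-0.    -0.001 -1.   ]]
[0.41925714 0.02223834 0.80286031]
```

Call:
{"method": "arm_command", "body": {"deltas": [0,0,-0.42,0.106,-0.207,-0.045,80,0,0,-0.42,0.106,-0.207,-0.045,80,0,0,-0.42,0.106,-0.207,-0.045,80,0,0,-0.42,0.106,-0.207,-0.045,80,0,0,-0.42,0.106,-0.207,-0.045,80,0,0,-0.848,0.212,-0.413,-0.095,80,0,0,-0.848,0.212,-0.413,-0.095,80,0,0,-0.848,0.212,-0.413,-0.095,80,0,0,-0.848,0.212,-0.413,-0.095,80,0,0,-0.848,0.212,-0.413,-0.095,80,0,0,-0.848,0.212,-0.413,-0.095,80,0,0,-0.848,0.212,-0.413,-0.125,80,0,0,-0.848,0.212,-0.413,-0.145,80,0,0,-0.848,0.212,-0.413,-0.165,80,0,0,-0.848,0.212,-0.413,-0.165,80,0,0,-0.848,0.212,-0.413,-0.165,80], "force": 20}}

```text
clock: 1.7
position: [0.4406, 0.1688, 0.0809]
ee_rot: [-2.367, -2.066, 0.001]
force: [0.1, 0.5, 0.7]
width: 0.871
gripper_force: 0.0
```

Call:
{"method": "arm_command", "body": {"deltas": [0,0,0,0,-0.001,-0.01,80,0,0,0,0,-0.001,-0.02,80,0,0,0,0,-0.001,-0.03,80,0,0,0,0,-0.001,-0.03,80,0,0,0,0,-0.001,-0.03,45,0,0,0,0,-0.001,-0.03,45,0,0,0,0,-0.001,-0.03,45,0,0,0,0,-0.001,-0.03,45,0,0,0,0,-0.001,-0.03,45,0,0,0,0,-0.001,-0.03,45,0,0,0,0,-0.001,-0.03,45,0,0,0,0,-0.001,-0.03,45], "force": 20}}

```text
clock: 2.9
position: [0.441, 0.1677, 0.051]
ee_rot: [-2.367, -2.065, -0.001]
force: [0.2, 0.3, 5.5]
width: 0.541
gripper_force: 20.0
```

```bash
python3 - <<'E'
from h import *
a=optics.get_image("scene")[140:260,340:500]
cv2.imwrite("pics/c2.png",cv2.resize(a,None,fx=4,fy=4,interpolation=cv2.INTER_CUBIC))
s=sensors.observe();print(s["position"],s["width"]*91.8,s["gripper_force"],s["force"])
E
```

```text
[0.4409603  0.16774224 0.05096148] 49.736391360426424 19.964256584644318 [-1.06101531  0.03554801  5.05860806]
```

View pics/c2.png

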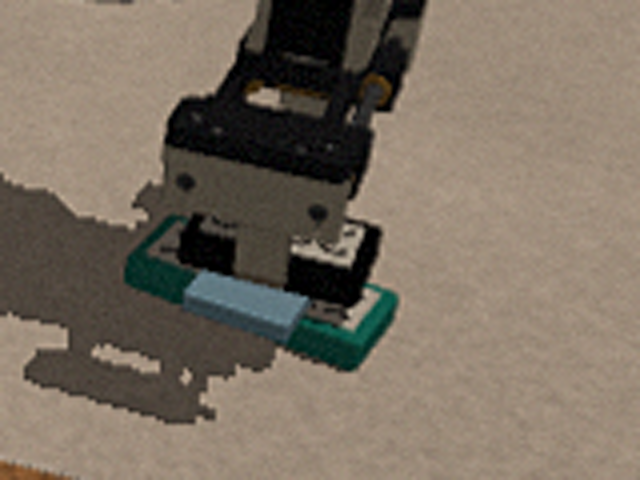

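The palette is gripped, but the 5 N upward force suggests the tips touch the plate. I'll regrip a little higher so they clear the tray rim later.

Call:
{"method": "arm_command", "body": {"deltas": [0,0,0,0,0,0,62,0,0,0,0,0,0,62,0,0,0,0,0,0.006,62,0,0,0,0,0,0.006,62,0,0,0,0,0,0.006,45,0,0,0,0,0,0.006,45,0,0,0,0,0,0.006,45,0,0,0,0,0,0.006,45,0,0,0,0,0,0.006,45], "force": 20}}

```text
clock: 3.85
position: [0.4408, 0.1677, 0.0568]
ee_rot: [-2.367, -2.065, -0.0]
force: [-0.9, 1.0, 2.2]
width: 0.545
gripper_force: 20.0
```

Call:
{"method": "arm_command", "body": {"deltas": [0,0,0,0,0,0.008,45,0,0,0,0,0,0.025,45,0,0,0,0,0,0.045,45,0,0,0,0,0,0.06,45,0,0,-0.05,0.01,-0.013,0.07,45,0,0,-0.13,0.026,-0.035,0.07,45,0,0,-0.22,0.044,-0.059,0.07,45,0,0,-0.31,0.062,-0.083,0.07,45,0,0,-0.4,0.08,-0.107,0.07,45,0,0,-0.49,0.098,-0.131,0.07,45,0,0,-0.58,0.116,-0.155,0.07,45,0,0,-0.67,0.134,-0.179,0.07,45,0,0,-0.76,0.152,-0.203,0.07,45,0,0,-0.84,0.168,-0.225,0.07,45,0,0,-0.89,0.178,-0.238,0.07,45,0,0,-0.904,0.182,-0.243,0.07,45,0,0,-0.904,0.182,-0.243,0.06,45,0,0,-0.904,0.182,-0.243,0.04,45,0,0,-0.904,0.182,-0.243,0.02,45,0,0,-0.904,0.182,-0.243,0.015,45]}}

```text
clock: 5.85
position: [0.6207, -0.0733, 0.0692]
ee_rot: [-3.14, -0.028, 0.007]
force: [0.9, -0.6, -1.7]
width: 0.541
gripper_force: 20.0
```

```bash
python3 - <<'E'
from h import *
a=optics.get_image("top")[105:285,195:395]; b=optics.get_image("scene")[160:310,160:460]
o=np.zeros((600,800,3),np.uint8)
o[:360,:400]=cv2.resize(a,(400,360),interpolation=cv2.INTER_CUBIC);o[300:600,200:800]=cv2.resize(b,(600,300),interpolation=cv2.INTER_CUBIC)
cv2.imwrite("pics/c3.png",o)
s=sensors.observe();print(s["position"],s["ee_rot"],s["joints"])
E
```

```text
[ 0.621757   -0.07420593  0.07086207] [-3.14070054 -0.0261804   0.00358781] [-0.42421557  0.72164727  0.71793322  1.78301848 -0.60374602  0.87273539
 -0.9795893 ]
```

View pics/c3.png

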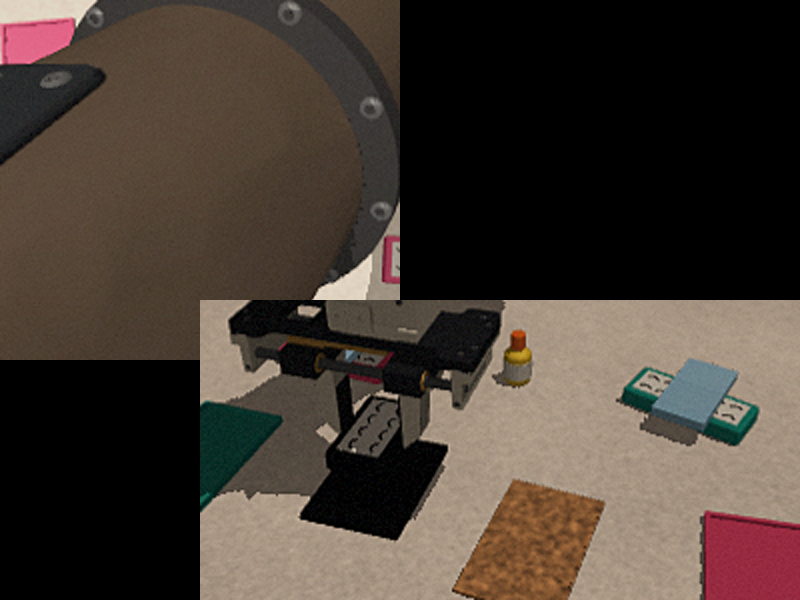

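The palette is held level above the black tray, aligned with it, and the glue is untouched. The top camera is blocked by the arm. Lowering.

Call:
{"method": "arm_command", "body": {"deltas": [0,0,0,0,0,-0.012,45,0,0,0,0,0,-0.024,45,0,0,0,0,0,-0.032,45,0,0,0,0,0,-0.036,45,0,0,0,0,0,-0.038,45,0,0,0,0,0,-0.039,45,0,0,0,0,0,-0.039,45]}}

```text
clock: 6.65
position: [0.623, -0.0756, 0.033]
ee_rot: [3.141, 0.023, 0.001]
force: [0.5, -0.3, -0.4]
width: 0.543
gripper_force: 20.0
```

Call:
{"method": "arm_command", "body": {"deltas": [0,0,0,0,0,-0.001,45,0,0,0,0,0,-0.0015,45,0,0,0,0,0,-0.0015,45,0,0,0,0,0,-0.0015,56,0,0,0,0,0,-0.0015,70,0,0,0,0,0,-0.0015,70,0,0,0,0,0,0.01,70,0,0,0,0,0,0.03,70,0,0,0,0,0,0.06,70,0,0,0,0,0,0.1,70,0,0,0,0,0,0.1,70,0,0,0,0,0,0.1,70]}}

```text
clock: 7.85
position: [0.6235, -0.0755, 0.1342]
ee_rot: [-3.141, -0.023, -0.004]
force: [-0.6, -0.3, 0.2]
width: 0.765
gripper_force: 0.0
```

```bash
python3 - <<'E'
from h import *
a=optics.get_image("scene")
cv2.imwrite("pics/sc4.png",a)
b=cv2.resize(a[180:240,350:460],None,fx=7,fy=7,interpolation=cv2.INTER_CUBIC)
o=np.zeros((600,770,3),np.uint8);o[:420]=b;o[420:,:330]=cv2.resize(a[215:305,190:355],None,fx=2,fy=2)
o[420:,340:660]=cv2.resize(optics.get_image("top"),(320,200))[:180]
cv2.imwrite("pics/c4.png",o)
E
```

```text
(no output)
```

View pics/c4.png

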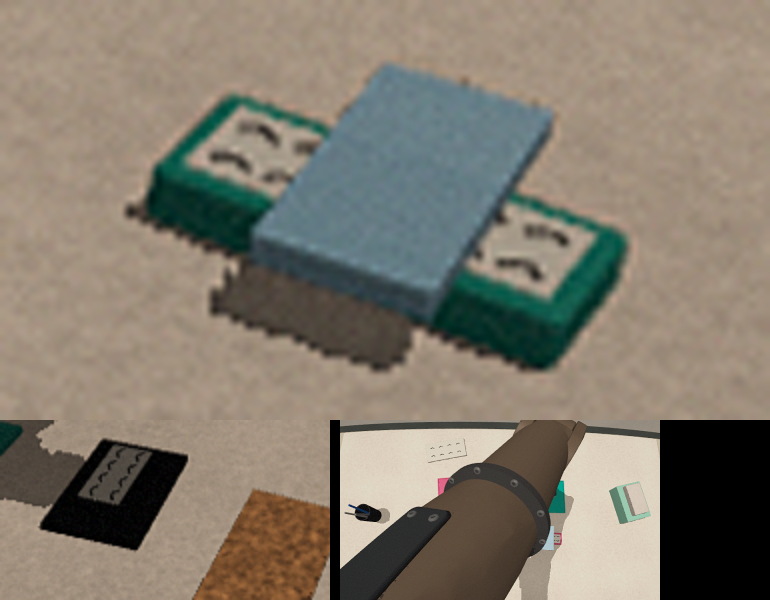

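The black palette lies inside its tray. Plate_1's top corners in the crop are (385,62), (553,110), (432,295), (252,240).

```bash
cat >> h.py <<'E'
def quad(n,c,off,s,z):
    w=ray(n,(np.array(c,float)+.5)/s-.5+np.array(off),z)[:,:2]*1000
    e1=(w[1]-w[0]+w[2]-w[3])/2; e2=(w[3]-w[0]+w[2]-w[1])/2
    f=lambda e:(round(float(np.linalg.norm(e)),1),round(float(np.degrees(np.arctan2(e[1],e[0]))),1))
    return w.mean(0).round(1),f(e1),f(e2)
E
python3 - <<'E'
from h import *
print(quad("scene",[(385,62),(553,110),(432,295),(252,240)],(350,180),7,.028))
print(quad("scene",[(235,93),(628,235),(550,325),(155,175)],(350,180),7,.018))
E
```

```text
(array([439.7, 166.8]), (48.5, 77.7), (101.6, -13.4))
(array([441.5, 162.6]), (115.8, 71.5), (50.6, -18.4))
```

Call:
{"method": "arm_command", "body": {"deltas": [0,0,-0.05,-0.03,0.04,0,80,0,0,-0.08,-0.06,0.08,0,80,0,0,-0.159,-0.09,0.12,0,80,0,0,-0.159,-0.12,0.16,0,80,0,0,-0.159,-0.15,0.2,0,80,0,0,-0.159,-0.1845,0.242,0,80,0,0,-0.159,-0.1845,0.242,0,80,0,0,-0.159,-0.1845,0.242,-0.02,80,0,0,-0.159,-0.1845,0.242,-0.044,80,0,0,-0.159,-0.1845,0.242,-0.06,80,0,0,-0.159,-0.1845,0.242,-0.07,80,0,0,-0.159,-0.1845,0.242,-0.07,80,0,0,-0.159,-0.1845,0.242,-0.07,80]}}

```text
clock: 9.25
position: [0.4385, 0.1662, 0.0629]
ee_rot: [3.119, -0.37, -0.0]
force: [-0.2, 0.4, 0.5]
width: 0.871
gripper_force: 0.0
```

```bash
python3 - <<'E'
from h import *
s=sensors.observe();print(s["position"],s["ee_rot"],s["joints"].round(2),s["force"]); R=cv2.Rodrigues(s["ee_rot"])[0];print(np.degrees(np.arctan2(R[1,1],R[0,1])))
E
```

```text
[0.4385353  0.16616401 0.06285407] [ 3.11925629e+00 -3.69570371e-01 -2.53807851e-04] [-1.07  0.57  0.82  2.18 -0.68  0.67 -1.57] [-0.17288247  0.42546174  0.48601297]
-103.51384006915792
```

Call:
{"method": "arm_command", "body": {"deltas": [0,0,0,0,0,-0.01,80,0,0,0,0,0,-0.018,80,0,0,0,0,0,-0.022,80,0,0,0,0,0,-0.022,80,0,0,0,0,0,-0.022,80]}}

```text
clock: 9.75
position: [0.4383, 0.1665, 0.0407]
ee_rot: [3.12, -0.369, -0.0]
force: [0.2, -1.1, 1.1]
width: 0.867
gripper_force: 0.0
```

Call:
{"method": "arm_command", "body": {"deltas": [0,0,0,0,0,0,45,0,0,0,0,0,0,45,0,0,0,0,0,0,45,0,0,0,0,0,0,45,0,0,0,0,0,0,45,0,0,0,0,0,0,45,0,0,0,0,0,0,45]}}

```text
clock: 10.45
position: [0.4384, 0.1667, 0.0408]
ee_rot: [-3.12, 0.368, -0.0]
force: [-0.2, 0.9, 1.8]
width: 0.541
gripper_force: 20.0
```

Call:
{"method": "arm_command", "body": {"deltas": [0,0,0,0,0,0.006,45,0,0,0,0,0,0.02,45,0,0,0,0,0,0.04,45,0,0,0,0,0,0.055,45,0,0,0.02,0.02,-0.009,0.06,45,0,0,0.04,0.05,-0.023,0.06,45,0,0,0.06,0.08,-0.036,0.06,45,0,0,0.08,0.11,-0.05,0.06,45,0,0,0.1,0.14,-0.063,0.06,45,0,0,0.117,0.17,-0.077,0.06,45,0,0,0.117,0.195,-0.088,0.06,45,0,0,0.117,0.21,-0.095,0.06,45,0,0,0.117,0.2157,-0.098,0.06,45,0,0,0.117,0.2157,-0.098,0.045,45,0,0,0.117,0.2157,-0.098,0.025,45,0,0,0.117,0.2157,-0.098,0.01,45,0,0,0.117,0.2157,-0.098,0,45,0,0,0.117,0.2157,-0.098,-0.006,45,0,0,0.117,0.2157,-0.098,-0.006,45,0,0,0.117,0.2157,-0.098,-0.006,45]}}

```text
clock: 12.45
position: [0.6543, 0.0686, 0.0352]
ee_rot: [3.141, -0.081, 0.001]
force: [0.0, -0.1, -0.7]
width: 0.538
gripper_force: 20.0
```

```bash
python3 - <<'E'
from h import *
a=optics.get_image("scene")
o=np.zeros((600,800,3),np.uint8)
o[:480]=cv2.resize(a[230:326,265:425],None,fx=5,fy=5,interpolation=cv2.INTER_CUBIC)
cv2.imwrite("pics/c5.png",o)
s=sensors.observe();print(s["position"],s["ee_rot"],s["force"])
E
```

```text
[0.65448376 0.06856806 0.03541556] [-3.14054278e+00  8.05205561e-02 -1.60258278e-03] [ 0.23115919 -0.65668239 -0.57419371]
```

View pics/c5.png

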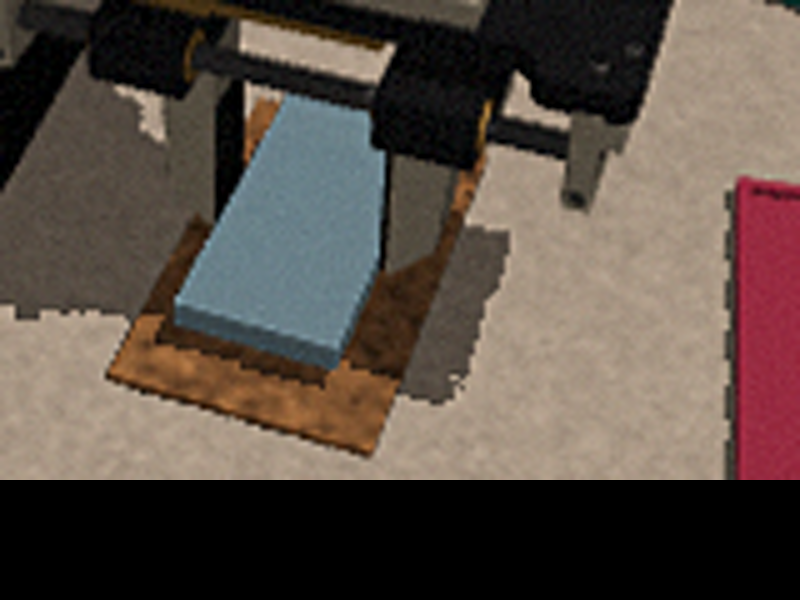

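Plate_1 is held level and aligned over the cork pad, 8 mm above it. Lowering and releasing.

Call:
{"method": "arm_command", "body": {"deltas": [0,0,0,0,0,-0.004,45,0,0,0,0,0,-0.007,45,0,0,0,0,0,-0.0085,45,0,0,0,0,0,-0.0088,45,0,0,0,0,0,-0.0088,45,0,0,0,0,0,-0.0088,55,0,0,0,0,0,-0.0088,70,0,0,0,0,0,-0.0088,70,0,0,0,0,0,0,70,0,0,0,0,0,0.02,70,0,0,0,0,0,0.05,70,0,0,0,0,0,0.09,70,0,0,0,0,0,0.1,70,0,0,0,0,0,0.1,70]}}

```text
clock: 13.9
position: [0.6553, 0.0685, 0.1371]
ee_rot: [-3.14, 0.081, -0.006]
force: [0.7, -0.1, -0.2]
width: 0.759
gripper_force: 0.0
```

Call:
{"method": "arm_command", "body": {"deltas": [0,0,0.09,-0.02,0.01,0,80,0,0,0.18,-0.05,0.022,0,80,0,0,0.27,-0.08,0.035,0,80,0,0,0.36,-0.11,0.048,0,80,0,0,0.45,-0.14,0.061,0,80,0,0,0.54,-0.17,0.074,0,80,0,0,0.63,-0.2,0.087,0,80,0,0,0.72,-0.2155,0.0937,0,80,0,0,0.8,-0.2155,0.0937,0,80,0,0,0.839,-0.2155,0.0937,0,80,0,0,0.839,-0.2155,0.0937,-0.03,80,0,0,0.839,-0.2155,0.0937,-0.06,80,0,0,0.839,-0.2155,0.0937,-0.08,80,0,0,0.839,-0.2155,0.0937,-0.08,80,0,0,0.839,-0.2155,0.0937,-0.08,80]}}

```text
clock: 15.4
position: [0.4379, 0.1619, 0.0544]
ee_rot: [-2.533, -1.859, 0.003]
force: [0.7, 0.3, -0.1]
width: 0.869
gripper_force: 0.0
```

```bash
python3 - <<'E'
from h import *
a=optics.get_image("scene")
o=np.zeros((600,800,3),np.uint8)
o[:480,:600]=cv2.resize(a[160:240,350:450],None,fx=6,fy=6,interpolation=cv2.INTER_CUBIC)
o[400:600,500:800]=cv2.resize(a[240:330,280:415],(300,200),interpolation=cv2.INTER_CUBIC)
cv2.imwrite("pics/c6.png",o);cv2.imwrite("pics/sc6.png",a)
s=sensors.observe();print(s["position"],s["ee_rot"],s["force"],s["joints"].round(2))
R=cv2.Rodrigues(s["ee_rot"])[0];print(np.degrees(np.arctan2(R[1,1],R[0,1])))
E
```

```text
[0.4385566  0.16218215 0.05502025] [ 2.53244866e+00  1.85892516e+00 -5.21424989e-04] [0.61851942 0.08114844 0.06541858] [-0.78  0.48  0.42  2.17 -0.36  0.55 -0.4 ]
-17.439491895962316
```

View pics/c6.png

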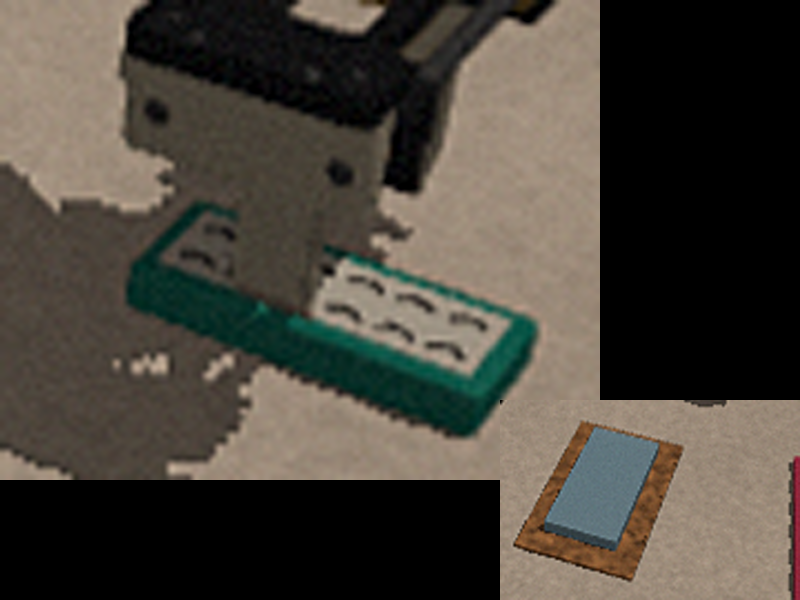

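The teal palette is straddled by the fingers, and plate_1 lies on the pad, possibly a little off toward the robot. I'll measure it while gripping teal.

Call:
{"method": "arm_command", "body": {"deltas": [0,0,0,0,0,-0.01,80,0,0,0,0,0,-0.02,80,0,0,0,0,0,-0.028,80,0,0,0,0,0,-0.028,80,0,0,0,0,0,-0.028,45,0,0,0,0,0,-0.028,45,0,0,0,0,0,-0.028,45,0,0,0,0,0,-0.028,45,0,0,0,0,0,-0.028,45,0,0,0,0,0,-0.028,45,0,0,0,0,0,-0.028,45]}}

```text
clock: 16.55
position: [0.4387, 0.1624, 0.0269]
ee_rot: [-2.532, -1.859, -0.001]
force: [0.6, 1.2, 4.5]
width: 0.541
gripper_force: 20.0
```

```bash
python3 - <<'E'
from h import *
a=cv2.imread("pics/sc6.png"); H=cv2.cvtColor(a,cv2.COLOR_BGR2HSV).astype(int)
M=(H[...,0]>90)&(H[...,0]<115)&(H[...,1]>40); M[:240]=0;M[330:]=0;M[:,:280]=0;M[:,400:]=0
print(rect("scene",M,.014))
f=2.2222
print(quad("scene",[((587-500),426-400),(660-500,444-400),(617-500,542-400),(546-500,527-400)],(280,240),f,.014))
print("pad",quad("scene",[(582-500,421-400),(684-500,446-400),(634-500,579-400),(514-500,545-400)],(280,240),f,.004))
E
```

```text
[658.3  69.  106.2  50.9  -3.3]
(array([656.3,  68.3]), (51.4, 89.4), (100.6, -0.9))
pad (array([656.1,  69.7]), (80.3, 87.5), (130.2, -2.7))
```

Call:
{"method": "arm_command", "body": {"deltas": [0,0,0,0,0,0.008,45,0,0,0,0,0,0.025,45,0,0,0,0,0,0.05,45,0,0,0,0,0,0.075,45,0,0,-0.03,0.008,-0.016,0.09,45,0,0,-0.08,0.021,-0.04,0.09,45,0,0,-0.15,0.039,-0.074,0.09,45,0,0,-0.22,0.057,-0.109,0.09,45,0,0,-0.29,0.075,-0.143,0.09,45,0,0,-0.36,0.093,-0.178,0.09,45,0,0,-0.43,0.111,-0.212,0.09,45,0,0,-0.5,0.129,-0.247,0.09,45,0,0,-0.57,0.147,-0.281,0.09,45,0,0,-0.64,0.165,-0.316,0.09,45,0,0,-0.71,0.183,-0.35,0.09,45,0,0,-0.77,0.198,-0.38,0.09,45,0,0,-0.8,0.205,-0.395,0.09,45,0,0,-0.806,0.207,-0.398,0.09,45,0,0,-0.806,0.207,-0.398,0.07,45,0,0,-0.806,0.207,-0.398,0.05,45]}}

```text
clock: 18.55
position: [0.6457, -0.2346, 0.0768]
ee_rot: [-3.141, -0.004, -0.001]
force: [0.5, 0.0, -0.9]
width: 0.544
gripper_force: 20.0
```

Call:
{"method": "arm_command", "body": {"deltas": [0,0,0,0,0,-0.015,45,0,0,0,0,0,-0.025,45,0,0,0,0,0,-0.032,45,0,0,0,0,0,-0.035,45,0,0,0,0,0,-0.035,45]}}

```text
clock: 19.05
position: [0.6456, -0.2357, 0.0418]
ee_rot: [3.142, 0.001, 0.0]
force: [-0.5, 0.3, -1.4]
width: 0.543
gripper_force: 20.0
```

```bash
python3 - <<'E'
from h import *
a=optics.get_image("scene")
cv2.imwrite("pics/c7.png",cv2.resize(a[160:290,80:280],None,fx=4,fy=4,interpolation=cv2.INTER_CUBIC))
s=sensors.observe();print(s["position"],s["ee_rot"],s["force"],s["joints"].round(2),s["width"])
E
```

```text
[ 0.6457489  -0.23581241  0.04219462] [3.14133759e+00 1.01984534e-03 7.73567803e-04] [ 0.17776751 -0.53508741 -1.37453167] [-0.15  0.84  0.72  1.63 -0.67  0.93 -0.75] 0.5391621147480951
```

View pics/c7.png

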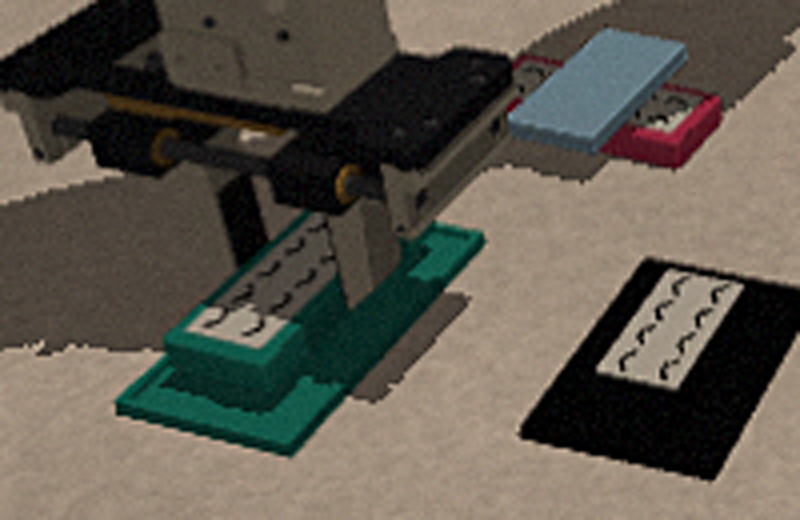

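The teal palette hangs level and centred over its tray; black sits in its tray and the rose stack is untouched.

Call:
{"method": "arm_command", "body": {"deltas": [0,0,0,0,0,-0.006,45,0,0,0,0,0,-0.01,45,0,0,0,0,0,-0.012,45,0,0,0,0,0,-0.0125,45,0,0,0,0,0,-0.0125,45,0,0,0,0,0,-0.0125,55,0,0,0,0,0,-0.0125,70,0,0,0,0,0,-0.0125,70,0,0,0,0,0,0,70,0,0,0,0,0,0.02,70,0,0,0,0,0,0.05,70,0,0,0,0,0,0.09,70,0,0,0,0,0,0.09,70,0,0,0,0,0,0.09,70]}}

```text
clock: 20.5
position: [0.6462, -0.2361, 0.1335]
ee_rot: [3.141, 0.001, 0.004]
force: [-0.3, 1.4, -0.0]
width: 0.764
gripper_force: 0.0
```

Call:
{"method": "arm_command", "body": {"deltas": [0,0,-0.02,-0.03,0.008,0,80,0,0,-0.02,-0.07,0.018,0,80,0,0,-0.02,-0.11,0.028,0,80,0,0,-0.02,-0.15,0.038,0,80,0,0,-0.02,-0.183,0.0454,0,80,0,0,-0.02,-0.183,0.0454,0,80,0,0,-0.02,-0.183,0.0454,-0.03,80,0,0,-0.02,-0.183,0.0454,-0.06,80,0,0,-0.02,-0.183,0.0454,-0.075,80,0,0,-0.02,-0.183,0.0454,-0.083,80,0,0,-0.02,-0.183,0.0454,-0.088,80,0,0,-0.02,-0.183,0.0454,-0.0914,80,0,0,-0.02,-0.183,0.0454,-0.0914,80,0,0,-0.02,-0.183,0.0454,-0.0914,80]}}

```text
clock: 21.9
position: [0.4629, -0.1904, 0.0408]
ee_rot: [3.141, -0.048, 0.001]
force: [-0.5, -0.4, -0.3]
width: 0.872
gripper_force: 0.0
```

Call:
{"method": "arm_command", "body": {"deltas": [0,0,0,0,0,0,45,0,0,0,0,0,0,45,0,0,0,0,0,0,45,0,0,0,0,0,0,45,0,0,0,0,0,0,45,0,0,0,0,0,0,45,0,0,0,0,0,0,45]}}

```text
clock: 22.6
position: [0.4626, -0.1903, 0.0404]
ee_rot: [3.141, -0.049, 0.0]
force: [0.4, 0.1, 2.6]
width: 0.541
gripper_force: 20.0
```

Call:
{"method": "arm_command", "body": {"deltas": [0,0,0,0,0,0.006,45,0,0,0,0,0,0.02,45,0,0,0,0,0,0.04,45,0,0,0,0,0,0.06,45,0,0,-0.0135,0.01,0.013,0.065,45,0,0,-0.0135,0.028,0.038,0.065,45,0,0,-0.0135,0.048,0.065,0.065,45,0,0,-0.0135,0.068,0.092,0.065,45,0,0,-0.0135,0.088,0.119,0.065,45,0,0,-0.0135,0.108,0.146,0.065,45,0,0,-0.0135,0.128,0.173,0.065,45,0,0,-0.0135,0.148,0.2,0.065,45,0,0,-0.0135,0.168,0.227,0.065,45,0,0,-0.0135,0.183,0.247,0.065,45,0,0,-0.0135,0.19,0.257,0.065,45,0,0,-0.0135,0.1917,0.259,0.06,45,0,0,-0.0135,0.1917,0.259,0.04,45,0,0,-0.0135,0.1917,0.259,0.02,45,0,0,-0.0135,0.1917,0.259,0.006,45,0,0,-0.0135,0.1917,0.259,0.004,45]}}

```text
clock: 24.6
position: [0.6525, 0.0674, 0.0428]
ee_rot: [3.14, -0.084, -0.005]
force: [-0.4, -0.1, -2.3]
width: 0.543
gripper_force: 20.0
```

Call:
{"method": "arm_command", "body": {"deltas": [0,0,0,0,0,0,45,0,0,0,0,0,0,45]}}

```text
clock: 24.8
position: [0.6547, 0.0682, 0.0453]
ee_rot: [3.14, -0.083, 0.002]
force: [-0.1, 0.5, -0.6]
width: 0.537
gripper_force: 20.0
```

```bash
python3 - <<'E'
from h import *
a=optics.get_image("scene")
cv2.imwrite("pics/c8.png",cv2.resize(a[230:326,280:380],None,fx=6,fy=6,interpolation=cv2.INTER_CUBIC))
s=sensors.observe();print(s["position"],s["ee_rot"],s["force"])
E
```

```text
[0.65481648 0.06833289 0.04538877] [-3.14050250e+00  8.23324426e-02 -2.24421931e-03] [ 0.60150977  0.55664726 -0.52177061]
```

View pics/c8.png

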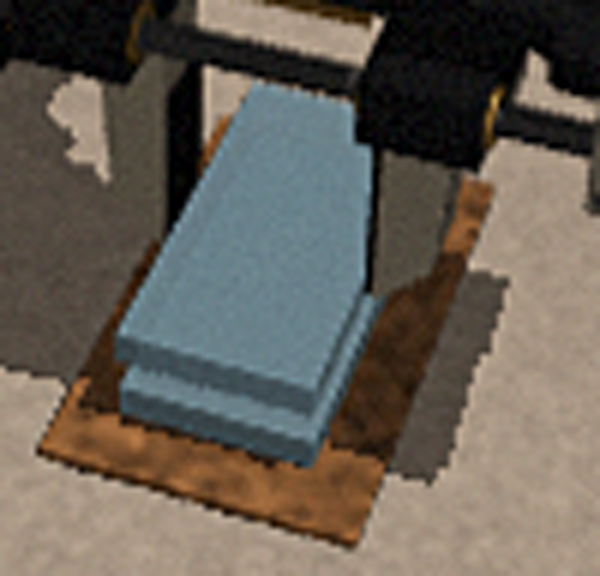

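```bash
python3 - <<'E'
from h import *
def w(c,z): return (ray("scene",(np.array(c,float)+.5)/6-.5+[280,230],z)[:,:2]*1000).round(1).tolist()
print("held top near L,R",w([(118,337),(318,392)],.0329)); print("held bot",w([(118,358),(320,416)],.0229))
print("low bot",w([(122,412),(311,466)],.004))
print("low top L, right-far",w([(124,388),(384,298)],.014))
def c(x,y,yaw,z):
    t=np.radians(yaw);R=np.array([[np.cos(t),-np.sin(t)],[np.sin(t),np.cos(t)]])
    p=np.array([[50,-25],[50,25],[-50,25],[-50,-25]])@R.T+[x,y]
    return ((proj("scene",np.c_[p/1000,np.full(4,z)])-[280,230]+.5)*6-.5).round(0).tolist()
print(c(654.5,68.4,-3,.0329),c(654.4,68.6,-3,.004))
E
```

```text
held top near L,R [[704.7, 41.5], [707.1, 90.9]]
held bot [[702.0, 40.5], [705.0, 91.3]]
low bot [[701.5, 41.1], [703.9, 89.5]]
low top L, right-far [[702.8, 42.2], [654.2, 94.9]]
[[118.0, 332.0], [319.0, 388.0], [435.0, 122.0], [256.0, 78.0]] [[119.0, 417.0], [315.0, 473.0], [429.0, 203.0], [254.0, 159.0]]
```

Both plates line up in y and yaw, but the held plate is about 1 mm too far in x, so I'll shift it by −1 mm and lower.

Call:
{"method": "arm_command", "body": {"deltas": [0,0,0,-0.001,0,-0.004,45,0,0,0,-0.001,0,-0.007,45,0,0,0,-0.001,0,-0.0085,45,0,0,0,-0.001,0,-0.0088,45,0,0,0,-0.001,0,-0.0088,45]}}

```text
clock: 25.35
position: [0.6531, 0.0689, 0.0365]
ee_rot: [-3.14, 0.082, 0.0]
force: [-5.7, 0.7, 10.3]
width: 0.541
gripper_force: 20.0
```

Call:
{"method": "arm_command", "body": {"deltas": [0,0,0,0,0,0.0005,45,0,0,0,0,0,0.0005,52,0,0,0,0,0,0.0005,58,0,0,0,0,0,0.0005,70,0,0,0,0,0,0.0005,70,0,0,0,0,0,0.01,70,0,0,0,0,0,0.03,70,0,0,0,0,0,0.06,70,0,0,0,0,0,0.09,70,0,0,0,0,0,0.09,70]}}

```text
clock: 26.35
position: [0.6557, 0.068, 0.1304]
ee_rot: [-3.14, 0.082, -0.011]
force: [0.6, 0.1, 0.9]
width: 0.763
gripper_force: 0.0
```

Call:
{"method": "arm_command", "body": {"deltas": [0,0,0.09,-0.017,-0.023,0,80,0,0,0.18,-0.034,-0.047,0,80,0,0,0.27,-0.052,-0.071,0,80,0,0,0.36,-0.07,-0.095,0,80,0,0,0.45,-0.087,-0.118,0,80,0,0,0.54,-0.105,-0.142,0,80,0,0,0.63,-0.122,-0.166,0,80,0,0,0.72,-0.14,-0.19,0,80,0,0,0.81,-0.157,-0.213,0,80,0,0,0.9,-0.175,-0.237,0,80,0,0,0.991,-0.1925,-0.261,0,80,0,0,0.991,-0.1925,-0.261,0,80,0,0,0.991,-0.1925,-0.261,-0.03,80,0,0,0.991,-0.1925,-0.261,-0.06,80,0,0,0.991,-0.1925,-0.261,-0.07,80,0,0,0.991,-0.1925,-0.261,-0.07,80,0,0,0.991,-0.1925,-0.261,-0.07,80]}}

```text
clock: 28.05
position: [0.4612, -0.1923, 0.0562]
ee_rot: [2.294, 2.146, 0.0]
force: [-0.4, 0.8, 0.2]
width: 0.871
gripper_force: 0.0
```

```bash
python3 - <<'E'
from h import *
a=optics.get_image("scene")
o=np.zeros((600,800,3),np.uint8)
o[:480,:480]=cv2.resize(a[140:220,185:265],None,fx=6,fy=6,interpolation=cv2.INTER_CUBIC)
o[:600,484:]=cv2.resize(a[230:326,286:336+0],(316,600)) if 0 else 0
o[120:600,400:800]=cv2.resize(a[235:331,285:365],None,fx=5,fy=5,interpolation=cv2.INTER_CUBIC)
cv2.imwrite("pics/c9.png",o)
s=sensors.observe();print(s["position"],s["force"],s["joints"].round(2))
R=cv2.Rodrigues(s["ee_rot"])[0];print(np.degrees(np.arctan2(R[1,1],R[0,1])))
E
```

```text
[ 0.46153722 -0.19246379  0.05656325] [-0.18279352  0.38570953  0.4874175 ] [-0.    0.51  0.39  2.1  -0.34  0.59  0.56]
-3.8082029444291585
```

View pics/c9.png

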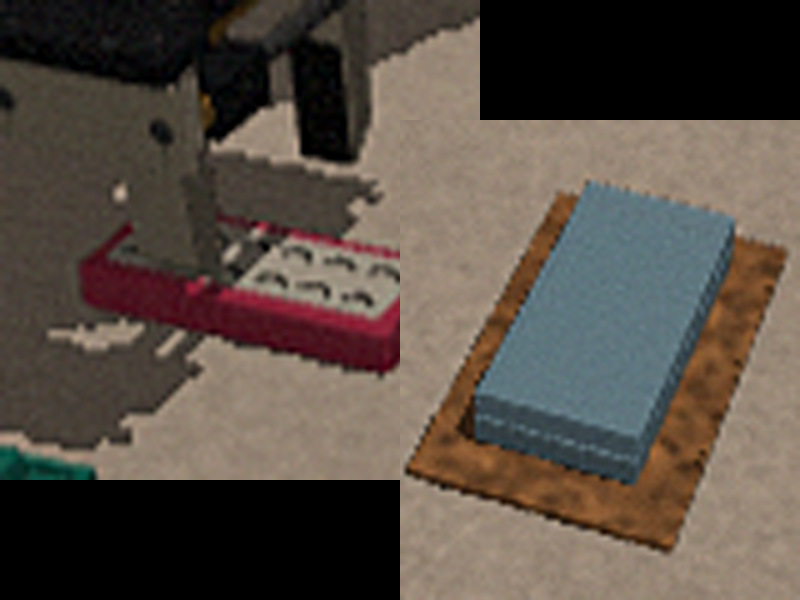

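The plates are stacked squarely on the pad, and the fingers straddle the rose palette.

Call:
{"method": "arm_command", "body": {"deltas": [0,0,0,0,0,-0.01,80,0,0,0,0,0,-0.02,80,0,0,0,0,0,-0.029,80,0,0,0,0,0,-0.029,80,0,0,0,0,0,-0.029,45,0,0,0,0,0,-0.029,45,0,0,0,0,0,-0.029,45,0,0,0,0,0,-0.029,45,0,0,0,0,0,-0.029,45,0,0,0,0,0,-0.029,45,0,0,0,0,0,-0.029,45]}}

```text
clock: 29.2
position: [0.4609, -0.1923, 0.0268]
ee_rot: [2.294, 2.146, 0.001]
force: [-0.3, -0.5, 4.0]
width: 0.542
gripper_force: 20.0
```

Call:
{"method": "arm_command", "body": {"deltas": [0,0,0,0,0,0.008,45,0,0,0,0,0,0.025,45,0,0,0,0,0,0.05,45,0,0,0,0,0,0.075,45,0,0,-0.03,0.006,0.014,0.09,45,0,0,-0.08,0.017,0.039,0.09,45,0,0,-0.15,0.032,0.072,0.09,45,0,0,-0.22,0.047,0.106,0.09,45,0,0,-0.29,0.062,0.14,0.09,45,0,0,-0.36,0.076,0.174,0.09,45,0,0,-0.43,0.091,0.208,0.09,45,0,0,-0.5,0.106,0.241,0.09,45,0,0,-0.57,0.121,0.275,0.09,45,0,0,-0.64,0.136,0.309,0.09,45,0,0,-0.71,0.151,0.343,0.09,45,0,0,-0.78,0.166,0.376,0.09,45,0,0,-0.84,0.178,0.405,0.09,45,0,0,-0.88,0.187,0.425,0.09,45,0,0,-0.893,0.1895,0.431,0.09,45,0,0,-0.893,0.1895,0.431,0.08,45]}}

```text
clock: 31.2
position: [0.6507, 0.2392, 0.1072]
ee_rot: [3.137, 0.163, 0.002]
force: [-1.0, -1.1, -2.0]
width: 0.54
gripper_force: 20.0
```

Call:
{"method": "arm_command", "body": {"deltas": [0,0,0,0,0,-0.015,45,0,0,0,0,0,-0.03,45,0,0,0,0,0,-0.045,45,0,0,0,0,0,-0.058,45,0,0,0,0,0,-0.065,45,0,0,0,0,0,-0.065,45,0,0,0,0,0,-0.065,45]}}

```text
clock: 31.9
position: [0.6505, 0.2386, 0.0418]
ee_rot: [3.137, 0.16, 0.001]
force: [0.2, -0.3, -1.4]
width: 0.546
gripper_force: 20.0
```

```bash
python3 - <<'E'
from h import *
a=optics.get_image("scene")
cv2.imwrite("pics/c10.png",cv2.resize(a[220:370,360:520],None,fx=4,fy=4,interpolation=cv2.INTER_CUBIC))
s=sensors.observe();print(s["position"],s["force"],s["joints"].round(2))
R=cv2.Rodrigues(s["ee_rot"])[0];print(np.degrees(np.arctan2(R[1,1],R[0,1])))
E
```

```text
[0.6507428  0.23868057 0.04211185] [-0.49857725  0.6577375  -0.91416779] [-0.86  0.86  0.75  1.62 -0.69  0.94 -1.34]
-84.16021833630502
```

View pics/c10.png

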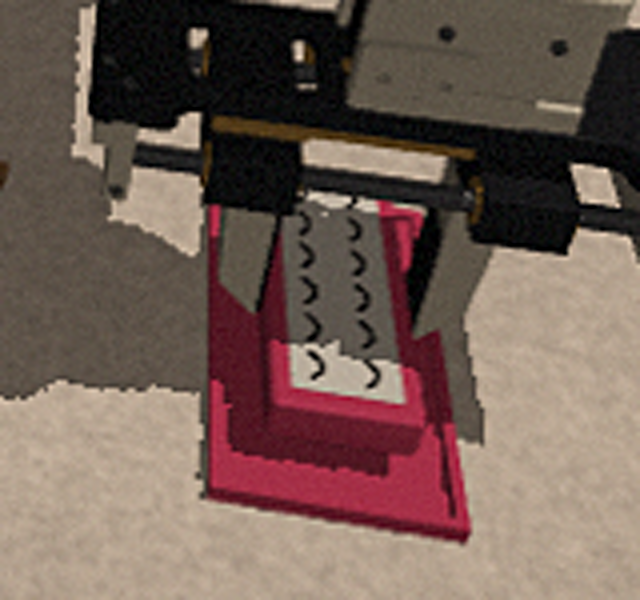

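The rose palette hangs level over its tray, aligned and centred. Lowering, releasing and retreating.

Call:
{"method": "arm_command", "body": {"deltas": [0,0,0,0,0,-0.006,45,0,0,0,0,0,-0.01,45,0,0,0,0,0,-0.012,45,0,0,0,0,0,-0.0125,45,0,0,0,0,0,-0.0125,45,0,0,0,0,0,-0.0125,55,0,0,0,0,0,-0.0125,70,0,0,0,0,0,-0.0125,70,0,0,0,0,0,0,70,0,0,0,0,0,0.02,70,0,0,0,0,0,0.06,70,0,0,0,0,0,0.1,70,0,0,0,0,0,0.14,70,0,0,0,0,0,0.16,70,0,0,0,0,0,0.16,70]}}

```text
clock: 33.45
position: [0.6522, 0.2385, 0.2062]
ee_rot: [-3.136, -0.159, -0.01]
force: [0.5, 0.8, -0.0]
width: 0.759
gripper_force: 0.0
```

Call:
{"method": "arm_command", "body": {"deltas": [0,0,0,-0.2,0.17,0.06,70,0,0,0,-0.2,0.17,0.06,70,0,0,0,-0.2,0.17,0.06,70,0,0,0,-0.2,0.17,0.06,70,0,0,0,-0.2,0.17,0.06,70,0,0,0,-0.35,0.3,0.06,70,0,0,0,-0.35,0.3,0.06,70,0,0,0,-0.35,0.3,0.06,70,0,0,0,-0.35,0.3,0.06,70,0,0,0,-0.35,0.3,0.06,70,0,0,0,-0.35,0.3,0.06,70]}}

```text
clock: 34.55
position: [0.2965, 0.5411, 0.2604]
ee_rot: [3.136, 0.17, -0.002]
force: [0.3, -0.2, 0.2]
width: 0.764
gripper_force: 0.0
```

```bash
python3 - <<'E'
from h import *
a=optics.get_image("scene");b=optics.get_image("top");cv2.imwrite("pics/topF.png",b)
o=np.zeros((600,800,3),np.uint8)
o[:280]=cv2.resize(b[95:200,180:480],(800,280),interpolation=cv2.INTER_CUBIC)
o[280:]=cv2.resize(a[165:365,100:500],(800,400),interpolation=cv2.INTER_CUBIC)[:320]
cv2.imwrite("pics/c11.png",o)
H=cv2.cvtColor(b,cv2.COLOR_BGR2HSV).astype(int)
M=(H[...,0]>85)&(H[...,0]<120)&(H[...,1]>25); M[:105]=0;M[190:]=0;M[:,:262]=0;M[:,322:]=0
print("pile",rect("top",M,.024))
g=(H[...,1]>150); g[:235]=0;g[260:]=0;g[:,:315]=0;g[:,345:]=0
print("glue",rect("top",g,.03)); s=sensors.observe();print(s["position"],s["clock"])
E
```

```text
pile [650.5  68.3 100.9  49.3  -3.5]
glue [436.6  -7.9  24.5  24.4 -89.7]
[0.30070217 0.53789547 0.26117221] 34.65
```

View pics/c11.png

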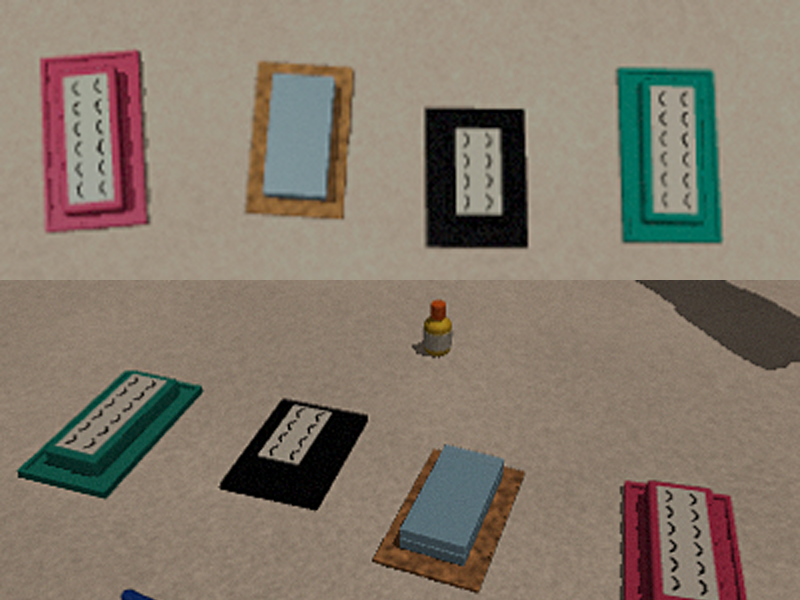

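The final view shows all three palettes flat inside their own trays and the plates piled squarely in the middle of the pad (within about 3–4 mm). The glue stands unmoved at its original measured position.

```bash
python3 -c "
from cell import arm
print(arm.sign_off())"
```

```text
the job is handed in; nothing more can be done
None
```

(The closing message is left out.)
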